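Pack the sold tail lamp and fold its carton shut

ROBOT

A 6-joint arm with a two-finger parallel gripper is mounted at the origin on the work surface. World frame = base frame: x ahead of the robot, y to its left, z up, the work surface at z = 0. Lengths are in m, angles in rad, forces in N, time in s.
With the tool pointing down it reaches from about 0.375 to 0.9 m from the base axis. Payload 3.1 kg.
Tool frame: the origin (TCP) lies on the centre line of the jaws, within the pads' length; the fingertips stand robot.tip_reach ahead of it and the grasp point (between the pads) is the TCP (robot.tip_reach is the distance from the TCP to the fingertips, in m); z points along the fingers, y is the direction in which the jaws open and shut (so a half turn about z gives the same grasp; the last joint's range is limited). The gripper opens to 87 mm and grips with 3 to 60 N. Pads are 19 mm wide; open, the fingers measure 117 mm over their backs; the gripper's body (75 mm by 190 mm) begins 51 mm behind the grasp point.
Start: joints at [1.063, 0.527, 1.433, -0, 1.181, -0.178], TCP at [0.202, 0.592, 0.242] pointing down, gripper open.
Joint ranges: [-3.08, 3.08], [-0.75, 2.2], [0.22, 2.44], [-1.43, 4.57], [0, 2.65], [-2.85, 2.85]. Speed limits (rad/s): [2.79, 2.79, 3.14, 3.14, 3.14, 3.14].

INTERFACE

Orientations are given as a unit quaternion [x, y, z, w].
In Python, from rig import telemetry, viewer, robot gives the robot as it stands. The module is installed in compiled form; this text tells all that it offers.
- The arm moves only by the tool step_arm, never from a script. Its argument "targets" is a list of rows, each an object of numbers: "dx", "dy", "dz": the shift along the tool's x, y, z in m; "rx", "ry", "rz": the turn, a rotation vector about the tool's x, y, z in degrees. In form: [{"dx": .., "dy": .., "dz": .., "rx": .., "ry": .., "rz": ..}, ...]. A call has exactly 5 rows; each row is the pose to reach, as a shift and turn from the pose measured when the call began, along the tool's axes at that moment; what a row does not reach only later rows make up. A row lasts 1/8 s, in which the tool goes at most 62.5 mm and 10.7 degrees, less where a joint would pass 70% of its speed; a pose out of reach is approached as far as the arm can. A call with a gripper value outside its range is refused whole. "gripper" is the opening, from 0 (shut) to 1 (fully open), set as the call begins (left out, the last holds). The fingers move at their own pace and stop on an object; "force" is the grip in N (left out, the last holds). Time passes only in rows, so rows that repeat a pose let the fingers close, or fill a call up. It gives the time, the measured TCP pose, the force and the opening at its end, in the units of the state.
- telemetry.get_obs(): the state, without advancing time (a new reading comes with each control period).
- viewer.camera(name): name is "scene" or "top" or "wrist"; returns a dict with "img" (420x560x3 uint8, blue, green, red), "depth" (420x560 float32, m along the optical axis (not along the pixel's ray), 0 where there is no reading), "K" (3x3 intrinsics, pixels), "R" (3x3) and "t" (3): a world point X has camera coordinates R X + t. Camera axes: x right, y down, z forward; pixel columns grow to the right and rows downward; lengths in m; the calibration is good to about 2 mm. A picture is of the moment at which its call begins.
- robot.hand_in(): hands the job in, once; it reports no verdict.
The state is a dict: "time": time; "q": joint angles; "joint_velocities": joint speeds; "joint_torque": joint torques, N m; "position": TCP position; "tool_rot": TCP orientation; "ft_force": force on the tool from outside, world axes, zero at the start; "moment": the same for the moment, N m; "grip_width": finger opening in m.
Only numpy, scipy, OpenCV 4.12 (cv2) and the standard library are available. Lean on these libraries where they do the work, as an engineer would, in place of code of your own. Each camera call takes 0.05 s, during which the arm holds its last target.

TASK

The red tail lamp is sold: stand it upright in the open carton, setting it down rather than dropping it. Then close the carton, folding both short end flaps down flat first, while both long flaps still stand open, and then the two long flaps down flat over them. Do not shift or topple the amber lamp, the headlamp, the bottle or the black relay box.

Things in the scene. Friction and masses are not known exactly. Their poses are not given: they have to be found in the camera images.
- carton: Open cardboard carton on a thin black mat, fixed. Outside 122 mm (its x) by 154 mm (y), walls and floor 4 mm thick. Origin: centre of the underside, at table height; z up. Long walls (x = -61, +61 mm) 80 mm high, short walls (y = -77, +77 mm) 76 mm. Each has a flap hinged on its top outer edge, 4 mm thick: long ones 150 mm wide, 60 mm from hinge to free edge, short ones 112 by 56 mm. Flaps do not stop one another.
- red_lamp: Red tail lamp with one white end, loose, about 250 g, standing on its base. Metal base 112 x 58 mm, 14 mm high; on it the lens body 100 x 44 mm, from 14 to 60 mm high, with parallel upright sides. Origin: centre of the underside; x along its length, y across, z up. It fits the carton only with its length along the carton's y, either way round.
- amber_lamp: Bystander: orange lamp with one white end, same shape and size as the red one (112 x 58 x 60 mm), loose. Origin: centre of the underside. Leave alone.
- headlamp: Bystander: round chromed headlamp, face up, diameter 120 mm, 64 mm high, loose. Origin: centre of the underside. Leave alone.
- oil_bottle: Bystander: tall grey plastic bottle with a red cap, diameter 66 mm, 190 mm high, loose. Origin: centre of the underside. Leave alone.
- relay_box: Bystander: black box with four brass terminals on top, 50 (its x) x 130 (y) x 82 mm high, loose, standing beyond the carton. Origin: centre of the underside. Leave alone.
- short_flap_left (a joint): Hinge angle of the left short flap (on the wall at the carton's +y), rad: 0 = folded in flat over the opening, 1.57 = straight up, larger = leaning outward (stop at 2.6; starts at 1.7 to 2.4). Stiff crease: it stays at any angle where it is left; about 0.7 N at the free edge moves it. The hinge line runs along the carton's x.
- short_flap_left_hinge (a point): Middle of the hinge line of the left short flap (on the wall at the carton's +y), fixed on the carton, 76 mm above the table; its axes are those of the carton. With the flap closed at 0, its upper face lies 4 mm higher.
- short_flap_left_edge (a point): Middle of the free edge of the left short flap (on the wall at the carton's +y), on the face that is uppermost (outside of the carton) when closed. The point lies 56 mm from the hinge line along the flap.
- short_flap_right (a joint): Hinge angle of the right short flap (on the wall at the carton's -y), rad: 0 = folded in flat over the opening, 1.57 = straight up, larger = leaning outward (stop at 2.6; starts at 1.7 to 2.4). Stiff crease: it stays at any angle where it is left; about 0.7 N at the free edge moves it. The hinge line runs along the carton's x.
- short_flap_right_hinge (a point): Middle of the hinge line of the right short flap (on the wall at the carton's -y), fixed on the carton, 76 mm above the table; its axes are those of the carton. With the flap closed at 0, its upper face lies 4 mm higher.
- short_flap_right_edge (a point): Middle of the free edge of the right short flap (on the wall at the carton's -y), on the face that is uppermost (outside of the carton) when closed. The point lies 56 mm from the hinge line along the flap.
- long_flap_near (a joint): Hinge angle of the near long flap (on the wall at the carton's -x, towards the robot), rad: 0 = folded in flat over the opening, 1.57 = straight up, larger = leaning outward (stop at 2.6; starts at 2.0 to 2.4). Stiff crease: it stays at any angle where it is left; about 0.7 N at the free edge moves it. The hinge line runs along the carton's y.
- long_flap_near_hinge (a point): Middle of the hinge line of the near long flap (on the wall at the carton's -x, towards the robot), fixed on the carton, 80 mm above the table; its axes are those of the carton. With the flap closed at 0, its upper face lies 4 mm higher.
- long_flap_near_edge (a point): Middle of the free edge of the near long flap (on the wall at the carton's -x, towards the robot), on the face that is uppermost (outside of the carton) when closed. The point lies 60 mm from the hinge line along the flap.
- long_flap_far (a joint): Hinge angle of the far long flap (on the wall at the carton's +x, away from the robot), rad: 0 = folded in flat over the opening, 1.57 = straight up, larger = leaning outward (stop at 2.6; starts at 2.0 to 2.4). Stiff crease: it stays at any angle where it is left; about 0.7 N at the free edge moves it. The hinge line runs along the carton's y.
- long_flap_far_hinge (a point): Middle of the hinge line of the far long flap (on the wall at the carton's +x, away from the robot), fixed on the carton, 80 mm above the table; its axes are those of the carton. With the flap closed at 0, its upper face lies 4 mm higher.
- long_flap_far_edge (a point): Middle of the free edge of the far long flap (on the wall at the carton's +x, away from the robot), on the face that is uppermost (outside of the carton) when closed. The point lies 60 mm from the hinge line along the flap.
Mind the look-alikes: they are no part of the job. What is shaped like the red_lamp but turquoise is not meant.

How it is judged:
By the outcome, as a careful person would: the job done as asked, in the order asked, and still so for the second after the job is handed in, with the robot touching nothing.
It also fails if it takes over 72 s, if anything falls off the work surface, if the arm or the gripper's body presses on something with over 40 N, if the wrist force passes 120 N, or if a joint passes its speed limit or range.

## Working session

There is one attempt and no reset: what is moved stays moved. The work goes in short steps, Python scripts to look and compute and a tool call to move; the robot and the scene stay as the last step left them, time stands still between calls to the robot, and variables do not carry over. Pictures are saved under pics/ and viewed, and the job is handed in when it is done.

Besides the shell and the picture viewer there is one more tool, called after ">>>" as name([rows], argument=value, ...), one row to a line, values as JSON. step_arm: Moves the arm, as the interface text tells. Its arguments: {"type":"object","properties":{"targets":{"type":"array"},"gripper":{"type":"number"},"force":{"type":"number"}},"required":["targets"]}

```bash
mkdir -p pics; ls; python3 - <<'E'
from rig import telemetry, viewer, robot
import cv2,numpy as np
print(telemetry.get_obs()); print(robot.tip_reach)
for n in ["scene","top","wrist"]:
    c=viewer.camera(n); cv2.imwrite(f"pics/{n}0.png",c["img"]); np.savez(f"{n}0.npz",**c)
    print(n,c["K"].tolist(),c["R"].round(4).tolist(),c["t"].round(4).tolist())
E
```

```text
pics
{'time': 0.0, 'q': array([ 1.06351108e+00,  5.28449928e-01,  1.43392730e+00, -5.22679774e-05,
        1.18135101e+00, -1.78492684e-01]), 'joint_velocities': array([-0.00067386,  0.00072682, -0.00069604,  0.00122181,  0.00036535,
       -0.00029266]), 'joint_torque': array([ 1.96472394e-05, -4.40039492e+01, -1.76595175e+01,  6.32483256e-02,
        5.80889569e-02, -1.73126941e-04]), 'position': array([0.2014505 , 0.59090912, 0.2405736 ]), 'tool_rot': array([ 1.63646876e-01,  9.86518403e-01, -1.01376153e-03, -3.36243200e-04]), 'ft_force': array([-0.2080762 ,  0.48794591,  0.06456697]), 'moment': array([-0.00956287,  0.01751682, -0.04009053]), 'grip_width': 0.08686188818801753}
0.019
scene [[397.18689105672576, 0.0, 276.79686195163043], [0.0, 397.18689105672576, 208.5620057785817], [0.0, 0.0, 1.0]] [[0.5379, 0.8429, 0.0158], [0.5045, -0.3068, -0.8071], [-0.6754, 0.4421, -0.5903]] [-0.2566, -0.2061, 1.523]
top [[396.9194779282931, 0.0, 278.89039754283004], [0.0, 396.9194779282931, 213.23363956315598], [0.0, 0.0, 1.0]] [[0.0224, -0.9997, 0.002], [-0.9973, -0.0225, -0.0702], [0.0702, -0.0005, -0.9975]] [0.0012, 0.5057, 1.1745]
wrist [[293.04626571476615, 0.0, 284.740105432598], [0.0, 293.04626571476615, 212.2052836797758], [0.0, 0.0, 1.0]] [[0.3231, 0.9463, -0.0021], [0.9031, -0.3077, 0.2997], [0.2829, -0.0987, -0.954]] [-0.6244, -0.0349, 0.3927]
```

View pics/scene0.png

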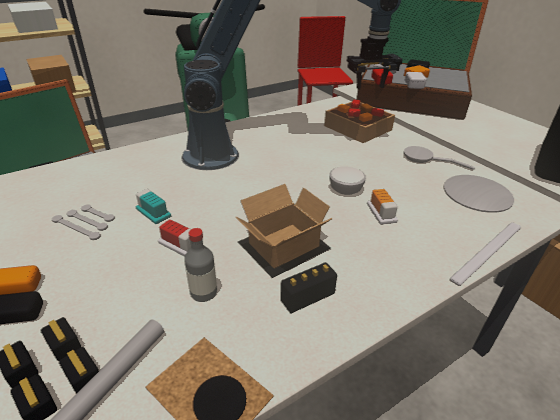

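View pics/top0.png

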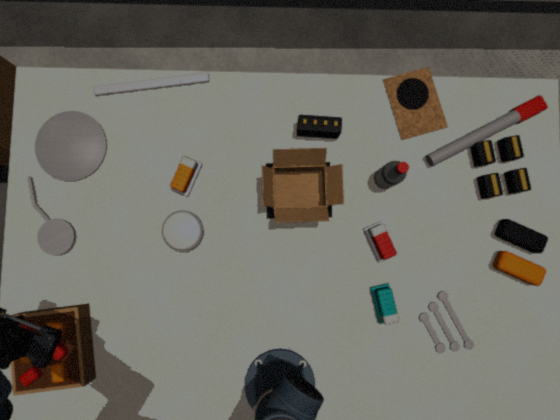

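View pics/wrist0.png

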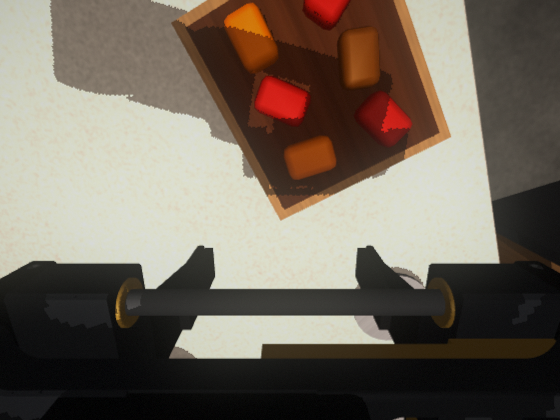

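```bash
cat > h.py <<'E'
import numpy as np,cv2
def pts(c):
    d=c["depth"];K=c["K"];v,u=np.mgrid[:d.shape[0],:d.shape[1]]
    P=np.stack([(u-K[0,2])/K[0,0]*d,(v-K[1,2])/K[1,1]*d,d],-1)
    W=(P-c["t"])@c["R"]; W[d<=0]=np.nan
    return W
def rect(xy):
    (c,s,a)=cv2.minAreaRect((xy*1000).astype(np.float32)); return np.round(c,1),np.round(s,1),round(a,1)
E
python3 - <<'E'
from h import *
c=dict(np.load("top0.npz")); W=pts(c); im=c["img"]
a=im[215:330,340:425]; b=im[130:235,245:360]
cv2.imwrite("pics/cropA.png",np.hstack([cv2.resize(a,(400,541),interpolation=0),cv2.resize(b,(400,541),interpolation=0)]))
hsv=cv2.cvtColor(im,cv2.COLOR_BGR2HSV)
sub=np.zeros(im.shape[:2],bool); sub[210:275,355:410]=1
Z=W[...,2]
print("lamp table z",np.nanmedian(Z[270:275,355:410]))
for lo,hi in [(.045,.08),(.006,.03),(.006,.08)]:
    m=sub&(Z>lo)&(Z<hi); print(lo,m.sum(),rect(W[m][:,:2]),np.median(W[m],0).round(4))
red=sub&((hsv[...,0]<8)|(hsv[...,0]>172))&(hsv[...,1]>150); m=red&(Z>.045);print("red",rect(W[m][:,:2]))
# carton
sub[:]=0; sub[130:235,245:360]=1
for lo,hi in [(-.01,.02),(.06,.09),(.085,.16)]:
    m=sub&(Z>lo)&(Z<hi); print(lo,m.sum(),rect(W[m][:,:2]))
np.set_printoptions(linewidth=250)
print((Z[140:232:3,255:352:4]*1000).round())
E
```

```text
lamp table z 0.0002606151254670605
0.045 548 (array([ 427.3, -289.8]), array([100.7,  45.2]), 25.1) [ 0.4265 -0.2887  0.0594]
0.006 199 (array([ 406.7, -298.1]), array([153.5, 158.7]), 89.0) [ 0.4285 -0.2688  0.014 ]
0.006 786 (array([ 406.7, -298.1]), array([153.5, 158.7]), 89.0) [ 0.4266 -0.2834  0.0578]
red (array([ 416.6, -293.9]), array([71.3, 43.1]), 24.9)
-0.01 8440 (array([606.7, -57.1]), array([323.3, 354. ]), 1.3)
0.06 1143 (array([630.4, -52.6]), array([191.3, 262.3]), 83.7)
0.085 2395 (array([578.6, -49.4]), array([204.4, 225.5]), 2.9)
[[ -1.  -1.   2.   0.  -1.   5.   3.  -5.  -1.  -0.   1.  -0.   0.   5.  -1.   2.   2.  -3.  -4.  -0.  -3.  -2.  -2.  -0.  -3.]
 [ -1.   0.  -1.   0.  -2.  -2.  -4.   3.   3.  -6.  -4.  -3.   1.   4.   2.  -0.   2.  -0.   3.  -1.   0.  -0.  -3.  -3.  -3.]
 [ -3.  -3.   3.   3.   1.   2.   2.   4.   1.  -2.   2.  -1.   0.   2.  -3.  -4.   0.   2.  -3.  -1.   7.   1.  -2.  -2.  -3.]
 [  0.   4.   2.   0.  -3. 124. 123. 124. 124. 126. 125. 122. 127. 128. 125. 127. 122. 126.  -3.   1.  -0.   2.  -6.  -0.   3.]
 [ -2.   4.  -1.   0.  -1. 119. 12
[... 2722 characters left out ...]
04. 108. 108. 107. 109. 106.   6.   3.  -0.   2.  -3.  -3.]
 [  0.   0.  -3.   1.  10. 114. 113. 112. 113. 113. 118. 118. 115. 117. 118. 119. 118. 120. 117.   2.   4.  -0.  -1.  -1.  -2.]
 [ -3.   1.   7.  -2.  -3. 124. 124. 122. 125. 123. 126. 123. 124. 128. 128. 125. 124. 123. 124.   5.  -0.  -1.   1.   2.   3.]
 [  1.  -1.  -2.  -2.  -1.  -1.   1.  -3.  -1.  -1.   2.  -1.  -0.   3.  -2.  -0.   1.  -0.  -2.  -5.   0.   0.  -1.   8.  -0.]
 [ -0.  -3.  -2.  -3.  -2.  -1.  -1.  -1.  -3.  -1.   1.   2.  -2.   1.  -1.  -0.   0.   1.   4.   1.  -1.   0.   1.   2.  -1.]
 [  1.  -1.   3.  -2.  -3.   1.   2.  -3.  -1.  -2.   1.   1.   2.   4.   0.   1.  -2.   4.  -0.  -4.   2.  -2.   4.   1.  -1.]]
```

View pics/cropA.png

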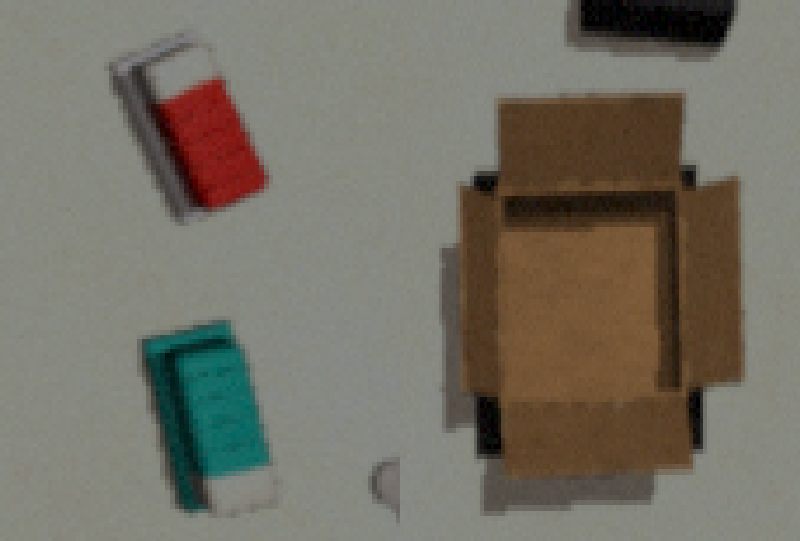

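```bash
cat > cart.py <<'E'
from h import *
def flaps(c):
    W=pts(c);Z=W[...,2]
    m=((Z>.084)&(Z<.16)).astype(np.uint8); m[:130]=0;m[240:]=0;m[:,:245]=0;m[:,365:]=0
    m=cv2.erode(m,np.ones((2,2),np.uint8))
    P=W[m>0]; 
    return P
E
python3 - <<'E'
from cart import *
c=dict(np.load("top0.npz"));P=flaps(c)
# rough regions in world
C=np.array([.62,-.05])
x,y=P[:,0],P[:,1]
print(P.min(0),P.max(0))
print(np.median(P,0))
W=pts(c)
# pixel regions per flap
R={"far":(145,166,272,328),"near":(208,224,272,330),"left":(165,209,260,273),"right":(165,206,326,346)}
hz={"far":.08,"near":.08,"left":.076,"right":.076}
for n,(a,b,e,f) in R.items():
    Q=W[a:b,e:f].reshape(-1,3); Q=Q[(Q[:,2]>hz[n]+.008)&(Q[:,2]<.16)]
    A=np.c_[Q[:,:2],np.ones(len(Q))]
    ax=0 if n in("far","near") else 1
    # model: z = a*x+b*y+c
    for _ in range(4):
        s=np.linalg.lstsq(A,Q[:,2],rcond=None)[0]; r=A@s-Q[:,2]; k=abs(r)<.008; A=A[k];Q=Q[k]
    g=np.hypot(s[0],s[1]); th=np.degrees(np.arctan(g)); nd=np.degrees(np.arctan2(s[1],s[0]))
    # lateral range
    d=s[:2]/g; lat=np.array([-d[1],d[0]]); L=Q[:,:2]@lat; lo,hi=np.percentile(L,[1,99])
    hd=(hz[n]-s[2])/g   # distance along d where z=hz
    mid=d*hd+lat*(lo+hi)/2
    print(n,len(Q),"lean from horiz",th.round(1),"hinge angle",np.radians(180-th).round(2),"dir",nd.round(1),"width",(hi-lo).round(3),"hingepoint",mid.round(4),"top z",np.percentile(Q[:,2],98).round(3))
E
```

```text
[ 0.47382094 -0.16414881  0.08404211] [0.67956498 0.06206069 0.12952779]
[ 0.58913227 -0.05149104  0.10629394]
far 760 lean from horiz 50.4 hinge angle 2.26 dir 2.8 width 0.146 hingepoint [ 0.6394 -0.0407] top z 0.127
near 639 lean from horiz 47.3 hinge angle 2.32 dir -177.0 width 0.147 hingepoint [ 0.5193 -0.0462] top z 0.126
left 382 lean from horiz 59.5 hinge angle 2.1 dir 92.9 width 0.109 hingepoint [0.5752 0.0323] top z 0.126
right 530 lean from horiz 44.7 hinge angle 2.36 dir -87.1 width 0.11 hingepoint [ 0.5828 -0.1195] top z 0.117
```

```bash
cat > go.py <<'E'
import sys,numpy as np
from scipy.spatial.transform import Rotation as R
from rig import telemetry
C=np.array([.579,-.0435]);YAW=2.9
def c2w(x,y):
    a=np.radians(YAW); return C+np.array([x*np.cos(a)-y*np.sin(a),x*np.sin(a)+y*np.cos(a)])
def show(wps):
    o=telemetry.get_obs(); r=R.from_quat(o["tool_rot"]); p=o["position"]
    for (x,y,z,yaw) in wps:
        # tool y at yaw, z down
        a=np.radians(yaw); Y=np.array([np.cos(a),np.sin(a),0]);Z=np.array([0,0,-1.]);X=np.cross(Y,Z)
        T=R.from_matrix(np.c_[X,Y,Z]); d=r.inv().apply(np.array([x,y,z])-p); rv=(r.inv()*T).as_rotvec(degrees=True)
        print("d(mm)",(d*1000).round(1),"rot",rv.round(1))
    Y=r.apply([0,1,0]); q=o["q"]
    print("t",round(o["time"],2),"pos",p.round(4),"yaw",np.degrees(np.arctan2(Y[1],Y[0])).round(1),"z",r.apply([0,0,1]).round(3),"F",o["ft_force"].round(1),"w",o["grip_width"].round(4),"q6",q[5].round(2))
E
python3 - <<'E'
from h import *
c=dict(np.load("top0.npz"));W=pts(c);Z=W[...,2]
for n,(a,b,e,f),lo in [("bottle",(155,195,365,415),.02),("relay",(105,145,285,350),.06),("head",(205,258,155,210),.03),("amber",(150,200,165,205),.045)]:
    Q=W[a:b,e:f].reshape(-1,3);Q=Q[Q[:,2]>lo]; print(n,rect(Q[:,:2]),Q[:,2].max().round(3)); 
    if n=="bottle":
        k=Q[:,2]>.17; print(np.median(Q[k],0))
from go import *
show([(.48,.15,.28,25),(.46,-.2,.28,-30),(.4273,-.2898,.15,-64.9),(.4273,-.2898,.056,-64.9)])
E
```

```text
bottle (array([ 618.7, -301.2]), array([65.1, 60.1]), 36.4) 0.194
[ 0.61983202 -0.30343215  0.18944908]
relay (array([767. , -98.7]), array([129.6,  51.2]), 87.4) 0.085
head (array([446.2, 294.5]), array([117.9, 118.7]), 48.5) 0.068
amber (array([612.8, 298.3]), array([ 44.5, 100.3]), 68.7) 0.066
d(mm) [-406.  -327.6  -38.8] rot [-0.1  0.  46.2]
d(mm) [-500.1 -665.3  -38.3] rot [-1.000e-01  1.000e-01  1.012e+02]
d(mm) [-498.1 -760.6   91.9] rot [-1.000e-01  1.000e-01  1.361e+02]
d(mm) [-498.2 -760.5  185.9] rot [-1.000e-01  1.000e-01  1.361e+02]Traceback (most recent call last):
  File "<stdin>", line 8, in <module>
  File "go.py", line 15, in show
    print("t",round(o["time"],2),"pos",p.round(4),"yaw",np.degrees(np.arctan2(Y[1],Y[0])).round(1),"z",r.apply([0,0,1]).round(3),"F",o["ft_force"].round(1),"w",o["grip_width"].round(4),"q6",q[5].round(2))
                                                                                                                                                                ^^^^^^^^^^^^^^^^^^^^^
AttributeError: 'float' object has no attribute 'round'
```

Candidates for the red lamp in the top view: red lamp at (381,241), turquoise lookalike at (385,303), amber lamp at (185,175), and small red pieces in the crate at (60,352). The crop at (381,241) shows a red body with one white end, 100×45 mm at 59 mm height, which matches the description. I choose that one.

>>> step_arm([
  {"dx":-0.06,"dy":-0.05,"dz":-0.01,"rz":9},
  {"dx":-0.11,"dy":-0.09,"dz":-0.02,"rz":18},
  {"dx":-0.16,"dy":-0.13,"dz":-0.03,"rz":27},
  {"dx":-0.21,"dy":-0.17,"dz":-0.04,"rz":36},
  {"dx":-0.25,"dy":-0.21,"dz":-0.04,"rz":46},
], gripper=1)

```text
invalid input
```

```bash
sed -i 's/o\["grip_width"\].round(4)/round(o["grip_width"],4)/' go.py; python3 - <<'E'
from go import *
show([(.48,.15,.28,0),(.46,-.1,.28,-30),(.4273,-.2898,.15,-64.9),(.4273,-.2898,.056,-64.9)])
E
```

```text
d(mm) [-406.  -327.6  -38.8] rot [-0.1  0.  71.2]
d(mm) [-467.8 -570.6  -38.4] rot [-1.000e-01  1.000e-01  1.012e+02]
d(mm) [-498.1 -760.6   91.9] rot [-1.000e-01  1.000e-01  1.361e+02]
d(mm) [-498.2 -760.5  185.9] rot [-1.000e-01  1.000e-01  1.361e+02]
t 0.15 pos [0.2015 0.5911 0.2408] yaw 71.2 z [-0.001 -0.001 -1.   ] F [ 0.7 -0.6 -0.3] w 0.0872 q6 -0.18
```

>>> step_arm([
  {"dx":-0.05,"dy":-0.04,"dz":-0.01,"rx":0,"ry":0,"rz":9},
  {"dx":-0.1,"dy":-0.08,"dz":-0.02,"rx":0,"ry":0,"rz":18},
  {"dx":-0.15,"dy":-0.12,"dz":-0.03,"rx":0,"ry":0,"rz":27},
  {"dx":-0.2,"dy":-0.16,"dz":-0.04,"rx":0,"ry":0,"rz":36},
  {"dx":-0.24,"dy":-0.2,"dz":-0.04,"rx":0,"ry":0,"rz":46},
], gripper=1)

```text
time: 0.78
position: [0.3641, 0.3259, 0.2817]
tool_rot: [0.538, 0.843, 0.0, 0.001]
ft_force: [-0.0, -0.4, -0.7]
grip_width: 0.0871
```

```bash
python3 - <<'E'
from go import *
show([(.48,.1,.28,0),(.46,-.1,.28,-30),(.4273,-.2898,.15,-64.9),(.4273,-.2898,.056,-64.9)])
E
```

```text
d(mm) [-253.7   10.2    1.9] rot [ 0.1  0.  24.9]
d(mm) [-426.7  -92.     2. ] rot [ 0.1  0.  54.9]
d(mm) [-585.1 -201.6  132. ] rot [ 0.1 -0.  89.8]
d(mm) [-585.  -201.7  226. ] rot [ 0.1 -0.  89.8]
t 0.78 pos [0.3641 0.3259 0.2817] yaw 24.9 z [ 0.001 -0.    -1.   ] F [-0.  -0.4 -0.7] w 0.0871 q6 0.07
```

>>> step_arm([
  {"dx":-0.06,"dy":0,"dz":0,"rx":0,"ry":0,"rz":9},
  {"dx":-0.12,"dy":0,"dz":0,"rx":0,"ry":0,"rz":18},
  {"dx":-0.18,"dy":0,"dz":0,"rx":0,"ry":0,"rz":27},
  {"dx":-0.24,"dy":0,"dz":0,"rx":0,"ry":0,"rz":36},
  {"dx":-0.3,"dy":-0.02,"dz":0,"rx":0,"ry":0,"rz":45},
])

```text
time: 1.4
position: [0.4735, 0.044, 0.282]
tool_rot: [0.821, 0.571, 0.001, 0.001]
ft_force: [0.1, -0.5, 0.8]
grip_width: 0.087
```

```bash
python3 - <<'E'
from go import *
show([(.46,-.1,.28,-30),(.4273,-.2898,.2,-64.9),(.4273,-.2898,.056,-64.9)])
E
```

```text
d(mm) [-139.6   37.6    2. ] rot [ 0.2 -0.   9.6]
d(mm) [-329.    72.9   82. ] rot [ 0.2 -0.1 44.5]
d(mm) [-329.    72.5  226. ] rot [ 0.2 -0.1 44.5]
t 1.4 pos [0.4735 0.044  0.282 ] yaw -20.4 z [ 0.003 -0.001 -1.   ] F [ 0.1 -0.5  0.8] w 0.087 q6 0.21
```

>>> step_arm([
  {"dx":-0.06,"dy":0.01,"dz":0,"rx":0,"ry":0,"rz":9},
  {"dx":-0.12,"dy":0.025,"dz":0,"rx":0,"ry":0,"rz":18},
  {"dx":-0.18,"dy":0.04,"dz":0.02,"rx":0,"ry":0,"rz":27},
  {"dx":-0.24,"dy":0.05,"dz":0.04,"rx":0,"ry":0,"rz":36},
  {"dx":-0.295,"dy":0.065,"dz":0.06,"rx":0,"ry":0,"rz":44.5},
])

```text
time: 2.02
position: [0.4311, -0.2552, 0.2222]
tool_rot: [0.977, 0.214, 0.002, 0.001]
ft_force: [1.1, 0.0, 0.0]
grip_width: 0.0873
```

```bash
python3 - <<'E'
from go import *
from h import *
from rig import viewer
c=viewer.camera("wrist"); cv2.imwrite("pics/w1.png",c["img"])
W=pts(c);Z=W[...,2]
m=(Z>.045)&(Z<.075)&(np.hypot(W[...,0]-.427,W[...,1]+.29)<.09); print(m.sum(),rect(W[m][:,:2]),np.median(Z[m]))
show([(.4273,-.2898,.2,-64.9),(.4273,-.2898,.056,-64.9)])
E
```

```text
3476 (array([ 427.4, -289.3]), array([99.6, 44.7]), 25.1) 0.059808352850115515
d(mm) [-14.5  23.1  20.2] rot [ 0.4  0.  -0.8]
d(mm) [-14.5  22.1 164.2] rot [ 0.4  0.  -0.8]
t 2.08 pos [ 0.4309 -0.2627  0.2201] yaw -65.7 z [ 0.003 -0.006 -1.   ] F [ 1.3 -4.9 -0.8] w 0.0868 q6 0.38
```

View pics/w1.png

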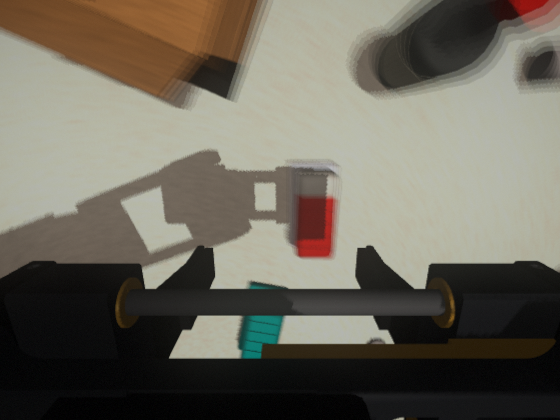

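The wrist view confirms the red lamp with its white end at about (318,215), the turquoise one at (262,320) and the bottle at upper right. The lamp position agrees with the top view within 1 mm.

>>> step_arm([
  {"dx":-0.0145,"dy":0.0225,"dz":0.03,"rx":0.3,"ry":0,"rz":-0.8},
  {"dx":-0.0145,"dy":0.0225,"dz":0.06,"rx":0.3,"ry":0,"rz":-0.8},
  {"dx":-0.0145,"dy":0.0225,"dz":0.08,"rx":0.3,"ry":0,"rz":-0.8},
  {"dx":-0.0145,"dy":0.0225,"dz":0.08,"rx":0.3,"ry":0,"rz":-0.8},
  {"dx":-0.0145,"dy":0.0225,"dz":0.08,"rx":0.3,"ry":0,"rz":-0.8},
])

```text
time: 2.7
position: [0.4276, -0.2897, 0.1408]
tool_rot: [0.976, 0.218, 0.0, 0.001]
ft_force: [0.6, 0.7, 0.1]
grip_width: 0.0867
```

```bash
python3 - <<'E'
from go import *
show([(.4274,-.2895,.056,-64.9)])
E
```

```text
d(mm) [-0.1 -0.5 84.8] rot [ 0.1 -0.   0.1]
t 2.7 pos [ 0.4276 -0.2897  0.1408] yaw -64.8 z [ 0.001 -0.002 -1.   ] F [0.6 0.7 0.1] w 0.0867 q6 0.32
```

>>> step_arm([
  {"dx":0,"dy":0,"dz":0.04,"rx":0,"ry":0,"rz":0},
  {"dx":0,"dy":0,"dz":0.07,"rx":0,"ry":0,"rz":0},
  {"dx":0,"dy":0,"dz":0.088,"rx":0,"ry":0,"rz":0},
  {"dx":0,"dy":0,"dz":0.088,"rx":0,"ry":0,"rz":0},
  {"dx":0,"dy":0,"dz":0.088,"rx":0,"ry":0,"rz":0},
])

```text
time: 3.32
position: [0.4285, -0.2905, 0.054]
tool_rot: [0.976, 0.218, 0.001, 0.002]
ft_force: [-0.7, 0.4, 0.6]
grip_width: 0.0873
```

>>> step_arm([
  {"dx":0,"dy":0,"dz":0,"rx":0,"ry":0,"rz":0},
  {"dx":0,"dy":0,"dz":0,"rx":0,"ry":0,"rz":0},
  {"dx":0,"dy":0,"dz":0,"rx":0,"ry":0,"rz":0},
  {"dx":0,"dy":0,"dz":0,"rx":0,"ry":0,"rz":0},
  {"dx":0,"dy":0,"dz":0,"rx":0,"ry":0,"rz":0},
], gripper=0.3, force=20)

```text
time: 3.95
position: [0.4285, -0.2905, 0.054]
tool_rot: [0.976, 0.218, 0.001, 0.002]
ft_force: [-0.3, 0.5, 0.5]
grip_width: 0.0448
```

>>> step_arm([
  {"dx":0,"dy":0,"dz":-0.02,"rx":0,"ry":0,"rz":0},
  {"dx":0,"dy":0,"dz":-0.06,"rx":0,"ry":0,"rz":0},
  {"dx":0,"dy":0,"dz":-0.11,"rx":0,"ry":0,"rz":0},
  {"dx":0,"dy":0,"dz":-0.16,"rx":0,"ry":0,"rz":0},
  {"dx":0,"dy":0,"dz":-0.18,"rx":0,"ry":0,"rz":0},
])

```text
time: 4.58
position: [0.4287, -0.2905, 0.2367]
tool_rot: [0.976, 0.218, 0.002, 0.004]
ft_force: [-0.2, -0.4, -2.7]
grip_width: 0.044
```

```bash
python3 - <<'E'
from go import *
show([(.5,-.15,.23,-20),(.579,-.0435,.23,2.9)])
E
```

```text
d(mm) [124.3 -96.9   6.2] rot [  0.5   0.1 -44.8]
d(mm) [ 241.1 -159.6    5.9] rot [  0.5   0.2 -67.7]
t 4.58 pos [ 0.4287 -0.2905  0.2367] yaw -64.8 z [ 0.006 -0.007 -1.   ] F [-0.2 -0.4 -2.7] w 0.044 q6 0.32
```

Lamp held (−2.7 N, 44 mm).

>>> step_arm([
  {"dx":0.03,"dy":-0.02,"dz":0,"rx":0,"ry":0,"rz":-9},
  {"dx":0.07,"dy":-0.05,"dz":0,"rx":0,"ry":0,"rz":-18},
  {"dx":0.12,"dy":-0.08,"dz":0,"rx":0,"ry":0,"rz":-28},
  {"dx":0.16,"dy":-0.11,"dz":0,"rx":0,"ry":0,"rz":-38},
  {"dx":0.2,"dy":-0.13,"dz":0,"rx":0,"ry":0,"rz":-48},
])

```text
time: 5.2
position: [0.554, -0.0855, 0.2354]
tool_rot: [0.801, 0.599, -0.0, 0.003]
ft_force: [0.9, -0.7, -1.5]
grip_width: 0.0436
```

```bash
python3 - <<'E'
from go import *
show([(.579,-.0435,.21,2.9)])
E
```

```text
d(mm) [47.5 12.  25.2] rot [  0.2   0.3 -19.3]
t 5.2 pos [ 0.554  -0.0855  0.2354] yaw -16.4 z [ 0.004 -0.006 -1.   ] F [ 0.9 -0.7 -1.5] w 0.0436 q6 -0.06
```

>>> step_arm([
  {"dx":0.025,"dy":0.006,"dz":0.01,"rx":0.2,"ry":0.2,"rz":-9},
  {"dx":0.0475,"dy":0.012,"dz":0.015,"rx":0.2,"ry":0.3,"rz":-19.3},
  {"dx":0.0475,"dy":0.012,"dz":0.015,"rx":0.2,"ry":0.3,"rz":-19.3},
  {"dx":0.0475,"dy":0.012,"dz":0.015,"rx":0.2,"ry":0.3,"rz":-19.3},
  {"dx":0.0475,"dy":0.012,"dz":0.015,"rx":0.2,"ry":0.3,"rz":-19.3},
])

```text
time: 5.82
position: [0.5785, -0.0443, 0.2203]
tool_rot: [0.69, 0.724, -0.0, 0.0]
ft_force: [0.1, -1.4, -1.7]
grip_width: 0.0437
```

```bash
python3 - <<'E'
from go import *
from h import *
from rig import viewer
show([(.579,-.0435,.21,2.9)])
for n in ["wrist","scene"]:
    c=viewer.camera(n); cv2.imwrite(f"pics/{n}2.png",c["img"]); np.savez(f"{n}2.npz",**c)
E
```

```text
d(mm) [ 0.8  0.5 10.3] rot [ 0.   0.  -0.2]
t 5.83 pos [ 0.5785 -0.0443  0.2203] yaw 2.7 z [ 0.001 -0.001 -1.   ] F [ 0.1 -1.4 -1.7] w 0.0437 q6 -0.32
```

View pics/wrist2.png

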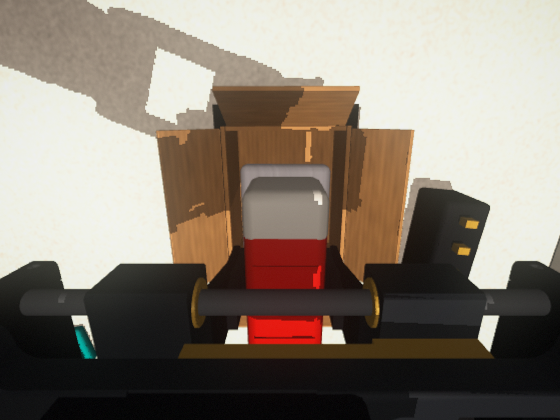

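View pics/scene2.png

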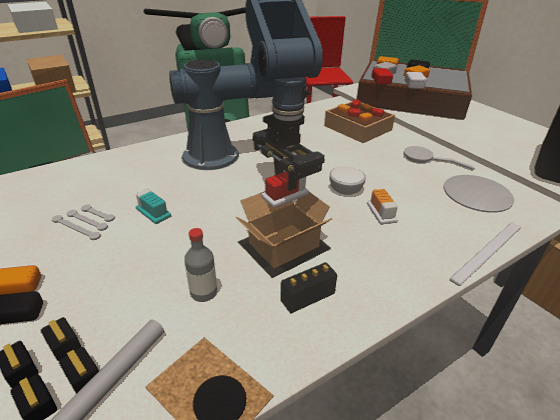

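Lamp is centred over the opening, aligned with the walls. Lowering.

>>> step_arm([
  {"dx":0.001,"dy":0.0005,"dz":0.04,"rx":0,"ry":0,"rz":0},
  {"dx":0.001,"dy":0.0005,"dz":0.08,"rx":0,"ry":0,"rz":0},
  {"dx":0.001,"dy":0.0005,"dz":0.11,"rx":0,"ry":0,"rz":0},
  {"dx":0.001,"dy":0.0005,"dz":0.13,"rx":0,"ry":0,"rz":0},
  {"dx":0.001,"dy":0.0005,"dz":0.145,"rx":0,"ry":0,"rz":0},
])

```text
time: 6.55
position: [0.5792, -0.0439, 0.0747]
tool_rot: [0.69, 0.724, 0.0, 0.0]
ft_force: [0.1, 0.6, -1.6]
grip_width: 0.0439
```

>>> step_arm([
  {"dx":0,"dy":0,"dz":0.006,"rx":0,"ry":0,"rz":0},
  {"dx":0,"dy":0,"dz":0.009,"rx":0,"ry":0,"rz":0},
  {"dx":0,"dy":0,"dz":0.012,"rx":0,"ry":0,"rz":0},
  {"dx":0,"dy":0,"dz":0.014,"rx":0,"ry":0,"rz":0},
  {"dx":0,"dy":0,"dz":0.015,"rx":0,"ry":0,"rz":0},
])

```text
time: 7.18
position: [0.5793, -0.0439, 0.0599]
tool_rot: [0.69, 0.724, 0.0, 0.001]
ft_force: [-0.3, 0.0, -0.8]
grip_width: 0.0439
```

>>> step_arm([
  {"dx":0,"dy":0,"dz":0.001,"rx":0,"ry":0,"rz":0},
  {"dx":0,"dy":0,"dz":0.002,"rx":0,"ry":0,"rz":0},
  {"dx":0,"dy":0,"dz":0.003,"rx":0,"ry":0,"rz":0},
  {"dx":0,"dy":0,"dz":0.003,"rx":0,"ry":0,"rz":0},
  {"dx":0,"dy":0,"dz":0.003,"rx":0,"ry":0,"rz":0},
])

```text
time: 7.8
position: [0.5795, -0.0439, 0.0582]
tool_rot: [0.69, 0.724, 0.0, 0.001]
ft_force: [-2.5, -0.4, 6.6]
grip_width: 0.044
```

Contact at the expected height (+6.6 N). Releasing with a limited opening: fully open, the fingers would be wider than the carton's inside.

>>> step_arm([
  {"dx":0,"dy":0,"dz":-0.001,"rx":0,"ry":0,"rz":0},
  {"dx":0,"dy":0,"dz":-0.001,"rx":0,"ry":0,"rz":0},
  {"dx":0,"dy":0,"dz":-0.001,"rx":0,"ry":0,"rz":0},
  {"dx":0,"dy":0,"dz":-0.001,"rx":0,"ry":0,"rz":0},
  {"dx":0,"dy":0,"dz":-0.001,"rx":0,"ry":0,"rz":0},
], gripper=0.66)

```text
time: 8.43
position: [0.5794, -0.0439, 0.059]
tool_rot: [0.69, 0.724, 0.0, 0.001]
ft_force: [-0.4, -0.5, 0.5]
grip_width: 0.0578
```

>>> step_arm([
  {"dx":0,"dy":0,"dz":-0.02,"rx":0,"ry":0,"rz":0},
  {"dx":0,"dy":0,"dz":-0.05,"rx":0,"ry":0,"rz":0},
  {"dx":0,"dy":0,"dz":-0.09,"rx":0,"ry":0,"rz":0},
  {"dx":0,"dy":0,"dz":-0.13,"rx":0,"ry":0,"rz":0},
  {"dx":0,"dy":0,"dz":-0.16,"rx":0,"ry":0,"rz":0},
])

```text
time: 9.05
position: [0.5795, -0.0438, 0.2208]
tool_rot: [0.69, 0.724, 0.001, 0.002]
ft_force: [0.1, -0.1, -1.0]
grip_width: 0.0573
```

```bash
python3 - <<'E'
from go import *
from h import *
from rig import viewer
for n in ["wrist","scene","top"]:
    c=viewer.camera(n); cv2.imwrite(f"pics/{n}3.png",c["img"]); np.savez(f"{n}3.npz",**c)
    if n=="wrist":
        W=pts(c); m=(abs(W[...,2]-.062)<.008)&(np.hypot(W[...,0]-.579,W[...,1]+.0435)<.05); m[230:]=0; print(m.sum(),np.median(W[m],0))
# path for left short flap: tips circle; carton frame y
for l,(x,y,z) in {"above":(0,140,200),"out":(0,140,115)}.items():
    w=c2w(x/1e3,y/1e3); print(l); show([(w[0],w[1],z/1e3,2.9)])
E
```

```text
3025 [ 0.57767342 -0.03230135  0.0638764 ]
above
d(mm) [140.6  -1.7  20.3] rot [ 0.3  0.1 -0.2]
t 9.2 pos [ 0.5801 -0.044   0.2206] yaw 2.7 z [ 0.005 -0.002 -1.   ] F [-0.3 -0.4  0.6] w 0.0575 q6 -0.31
out
d(mm) [140.8  -2.1 105.3] rot [ 0.3  0.1 -0.2]
t 9.2 pos [ 0.5801 -0.044   0.2206] yaw 2.7 z [ 0.005 -0.002 -1.   ] F [-0.3 -0.4  0.6] w 0.0575 q6 -0.31
```

View pics/wrist3.png

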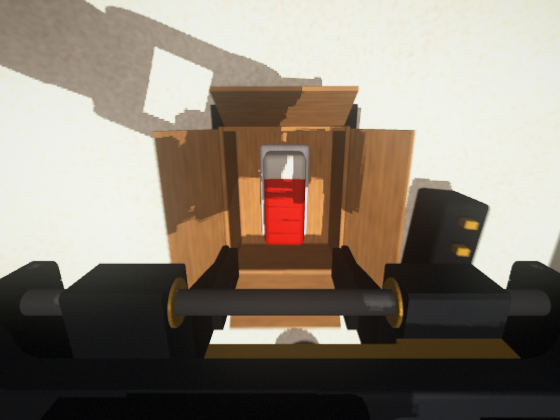

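View pics/scene3.png

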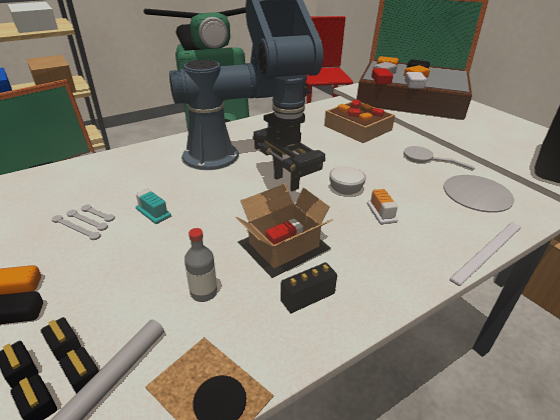

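Lamp stands upright in the carton, top at 64 mm; white end at (284,165) in the wrist view. Now the left short flap: close fingers, go outside of it.

>>> step_arm([
  {"dx":0.055,"dy":-0.002,"dz":0,"rx":0.3,"ry":0,"rz":-0.2},
  {"dx":0.11,"dy":-0.002,"dz":0,"rx":0.3,"ry":0,"rz":-0.2},
  {"dx":0.145,"dy":-0.002,"dz":0.01,"rx":0.3,"ry":0,"rz":-0.2},
  {"dx":0.145,"dy":-0.002,"dz":0.06,"rx":0.3,"ry":0,"rz":-0.2},
  {"dx":0.145,"dy":-0.002,"dz":0.095,"rx":0.3,"ry":0,"rz":-0.2},
], gripper=0)

```text
time: 9.82
position: [0.5696, 0.1015, 0.1219]
tool_rot: [0.688, 0.725, -0.002, -0.001]
ft_force: [0.5, -0.2, 0.3]
grip_width: 0.015
```

```bash
cat >> go.py <<'E'
def cart(wps):
    show([(*c2w(x/1e3,y/1e3),z/1e3,2.9) for x,y,z in wps])
def circ(th,r=40):
    t=np.radians(th); return r*np.cos(t)-4*np.sin(t), r*np.sin(t)+4*np.cos(t)
E
python3 - <<'E'
from go import *
from rig import viewer
import cv2
c=viewer.camera("scene"); cv2.imwrite("pics/s4.png",c["img"][130:300,180:400].repeat(3,0).repeat(3,1))
cart([(0,91,133),(0,70.5,131.6),(0,61.5,126.1),(0,54.4,118.5),(0,49.4,109.2),(0,47,99),(0,47,97)])
E
```

```text
d(mm) [-54.    4.6 -15.2] rot [-0.7  0.1  0.1]
d(mm) [-74.5   4.6 -13.8] rot [-0.7  0.1  0.1]
d(mm) [-83.4   4.6  -8.3] rot [-0.7  0.1  0.1]
d(mm) [-90.5   4.7  -0.7] rot [-0.7  0.1  0.1]
d(mm) [-95.5   4.8   8.7] rot [-0.7  0.1  0.1]
d(mm) [-97.9   4.9  18.9] rot [-0.7  0.1  0.1]
d(mm) [-97.9   5.   20.9] rot [-0.7  0.1  0.1]
t 9.88 pos [0.5669 0.101  0.1178] yaw 3.0 z [-0.013 -0.002 -1.   ] F [-2.   0.2 -1.8] w 0.0115 q6 -0.07
```

View pics/s4.png

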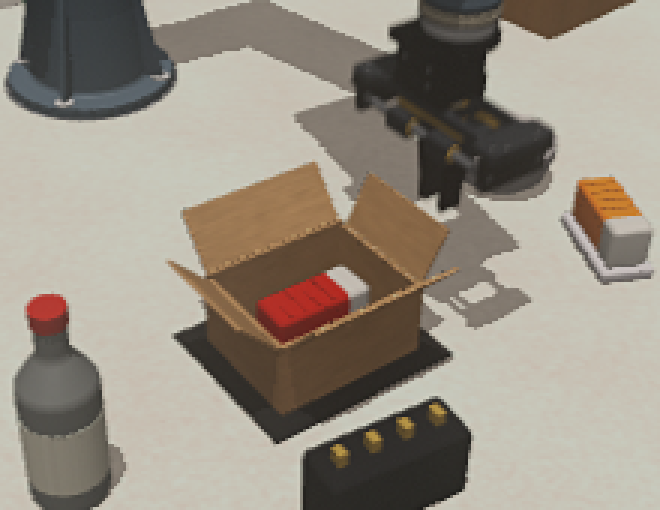

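>>> step_arm([
  {"dx":-0.018,"dy":0.0045,"dz":-0.008,"rx":-0.7,"ry":0,"rz":0},
  {"dx":-0.036,"dy":0.0045,"dz":-0.013,"rx":-0.7,"ry":0,"rz":0},
  {"dx":-0.054,"dy":0.0045,"dz":-0.015,"rx":-0.7,"ry":0,"rz":0},
  {"dx":-0.066,"dy":0.0045,"dz":-0.015,"rx":-0.7,"ry":0,"rz":0},
  {"dx":-0.0745,"dy":0.0045,"dz":-0.014,"rx":-0.7,"ry":0,"rz":0},
])

```text
time: 10.5
position: [0.5759, 0.0256, 0.1325]
tool_rot: [0.689, 0.725, -0.0, 0.001]
ft_force: [-0.8, 0.5, -0.4]
grip_width: 0.0004
```

```bash
python3 - <<'E'
from go import *
cart([(0,70.5,131.6),(0,61.5,126.1),(0,54.4,118.5),(0,49.4,109.2),(0,47,99),(0,47,97)])
E
```

```text
d(mm) [ 1.3 -0.4  0.9] rot [ 0.1  0.1 -0. ]
d(mm) [-7.7 -0.4  6.4] rot [ 0.1  0.1 -0. ]
d(mm) [-14.7  -0.4  14.1] rot [ 0.1  0.1 -0. ]
d(mm) [-19.7  -0.4  23.4] rot [ 0.1  0.1 -0. ]
d(mm) [-22.1  -0.4  33.6] rot [ 0.1  0.1 -0. ]
d(mm) [-22.1  -0.4  35.6] rot [ 0.1  0.1 -0. ]
t 10.5 pos [0.5759 0.0256 0.1325] yaw 2.9 z [ 0.001 -0.002 -1.   ] F [-0.8  0.5 -0.4] w 0.0004 q6 -0.2
```

>>> step_arm([
  {"dx":-0.0075,"dy":0,"dz":0.006,"rx":0,"ry":0,"rz":0},
  {"dx":-0.0145,"dy":0,"dz":0.014,"rx":0,"ry":0,"rz":0},
  {"dx":-0.0195,"dy":0,"dz":0.0235,"rx":0,"ry":0,"rz":0},
  {"dx":-0.022,"dy":0,"dz":0.0335,"rx":0,"ry":0,"rz":0},
  {"dx":-0.022,"dy":0,"dz":0.0355,"rx":0,"ry":0,"rz":0},
])

```text
time: 11.12
position: [0.5774, 0.0035, 0.0989]
tool_rot: [0.689, 0.725, 0.0, 0.001]
ft_force: [-5.0, 0.4, 26.9]
grip_width: 0.0002
```

```bash
python3 - <<'E'
from go import *
from rig import viewer
import cv2
c=viewer.camera("scene"); cv2.imwrite("pics/s5.png",c["img"][130:300,180:400].repeat(3,0).repeat(3,1))
cart([(0,47,99),(0,47,97)])
E
```

```text
d(mm) [-0.  -0.8  0.1] rot [0.1 0.1 0. ]
d(mm) [-0.  -0.8  2.1] rot [0.1 0.1 0. ]
t 11.18 pos [0.5774 0.0035 0.0991] yaw 2.9 z [ 0.002 -0.002 -1.   ] F [-4.2 -0.4 17.5] w 0.0008 q6 -0.24
```

View pics/s5.png

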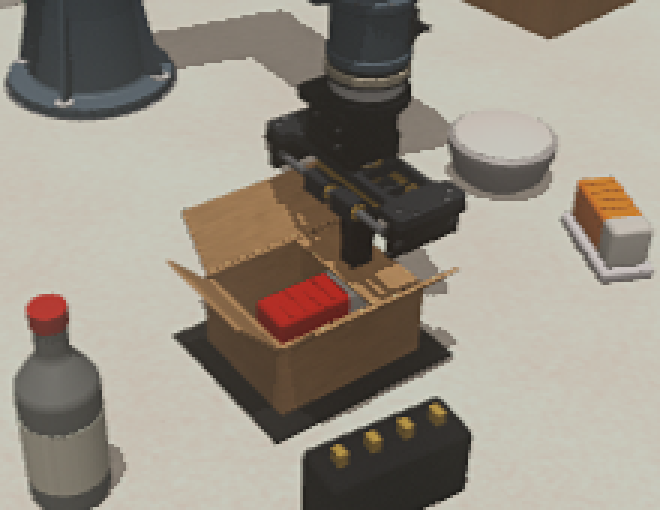

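Left flap is flat at the right height. Now across to outside the right flap.

>>> step_arm([
  {"dx":0,"dy":-0.001,"dz":-0.04,"rx":0,"ry":0,"rz":0},
  {"dx":-0.04,"dy":-0.001,"dz":-0.08,"rx":0,"ry":0,"rz":0},
  {"dx":-0.095,"dy":-0.001,"dz":-0.08,"rx":0,"ry":0,"rz":0},
  {"dx":-0.15,"dy":-0.001,"dz":-0.08,"rx":0,"ry":0,"rz":0},
  {"dx":-0.197,"dy":-0.001,"dz":-0.075,"rx":0,"ry":0,"rz":0},
])

```text
time: 11.8
position: [0.5863, -0.1949, 0.174]
tool_rot: [0.689, 0.725, 0.0, 0.002]
ft_force: [0.3, 0.1, 0.2]
grip_width: 0.0003
```

```bash
python3 - <<'E'
from go import *
cart([(0,-150,120),(0,-91,133),(0,-70.5,131.6),(0,-61.5,126.1),(0,-54.4,118.5),(0,-49.4,109.2),(0,-47,99),(0,-47,98)])
E
```

```text
d(mm) [ 1.7  0.2 54. ] rot [0.1 0.1 0. ]
d(mm) [60.6  0.3 40.9] rot [0.1 0.1 0. ]
d(mm) [81.1  0.3 42.2] rot [0.1 0.1 0. ]
d(mm) [90.2  0.3 47.7] rot [0.1 0.1 0. ]
d(mm) [97.3  0.3 55.3] rot [0.1 0.1 0. ]
d(mm) [102.3   0.2  64.6] rot [0.1 0.1 0. ]
d(mm) [104.7   0.2  74.8] rot [0.1 0.1 0. ]
d(mm) [104.7   0.2  75.8] rot [0.1 0.1 0. ]
t 11.8 pos [ 0.5863 -0.1949  0.174 ] yaw 2.9 z [ 0.002 -0.002 -1.   ] F [0.3 0.1 0.2] w 0.0003 q6 -0.55
```

>>> step_arm([
  {"dx":0.001,"dy":0,"dz":0.03,"rx":0,"ry":0,"rz":0},
  {"dx":0.001,"dy":0,"dz":0.054,"rx":0,"ry":0,"rz":0},
  {"dx":0.015,"dy":0,"dz":0.054,"rx":0,"ry":0,"rz":0},
  {"dx":0.033,"dy":0,"dz":0.05,"rx":0,"ry":0,"rz":0},
  {"dx":0.05,"dy":0,"dz":0.044,"rx":0,"ry":0,"rz":0},
])

```text
time: 12.42
position: [0.5843, -0.1434, 0.1313]
tool_rot: [0.689, 0.725, 0.0, 0.002]
ft_force: [0.6, -0.8, -0.3]
grip_width: 0.0004
```

```bash
python3 - <<'E'
from go import *
from rig import viewer
import cv2
c=viewer.camera("scene"); cv2.imwrite("pics/s6.png",c["img"][130:300,180:400].repeat(3,0).repeat(3,1))
cart([(0,-91,133),(0,-70.5,131.6),(0,-61.5,126.1),(0,-54.4,118.5),(0,-49.4,109.2),(0,-47,99),(0,-47,98)])
E
```

```text
d(mm) [ 6.6 -0.2 -0.9] rot [0.2 0.1 0.1]
d(mm) [27.1 -0.1  0.4] rot [0.2 0.1 0.1]
d(mm) [36.1 -0.1  5.9] rot [0.2 0.1 0.1]
d(mm) [43.3 -0.1 13.5] rot [0.2 0.1 0.1]
d(mm) [48.3 -0.2 22.8] rot [0.2 0.1 0.1]
d(mm) [50.7 -0.2 33. ] rot [0.2 0.1 0.1]
d(mm) [50.7 -0.2 34. ] rot [0.2 0.1 0.1]
t 12.47 pos [ 0.5841 -0.141   0.1321] yaw 3.0 z [ 0.004 -0.001 -1.   ] F [-0.2  1.6  0.9] w 0.0003 q6 -0.48
```

View pics/s6.png

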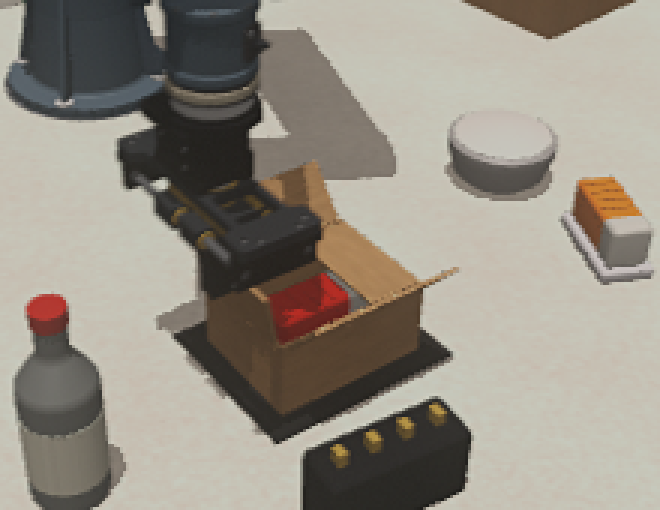

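The right flap is past upright (crop ~(270,310)) and the left lies flat. Continuing.

>>> step_arm([
  {"dx":0.015,"dy":0,"dz":0,"rx":0,"ry":0,"rz":0},
  {"dx":0.028,"dy":0,"dz":0.001,"rx":0,"ry":0,"rz":0},
  {"dx":0.037,"dy":0,"dz":0.006,"rx":0,"ry":0,"rz":0},
  {"dx":0.0435,"dy":0,"dz":0.0135,"rx":0,"ry":0,"rz":0},
  {"dx":0.0485,"dy":0,"dz":0.023,"rx":0,"ry":0,"rz":0},
])

```text
time: 13.1
position: [0.5817, -0.0922, 0.1083]
tool_rot: [0.688, 0.726, 0.001, 0.002]
ft_force: [-0.2, -0.1, 0.4]
grip_width: 0.0003
```

>>> step_arm([
  {"dx":0.002,"dy":0,"dz":0.005,"rx":0,"ry":0,"rz":0},
  {"dx":0.002,"dy":0,"dz":0.009,"rx":0,"ry":0,"rz":0},
  {"dx":0.002,"dy":0,"dz":0.0115,"rx":0,"ry":0,"rz":0},
  {"dx":0.002,"dy":0,"dz":0.0115,"rx":0,"ry":0,"rz":0},
  {"dx":0.002,"dy":0,"dz":0.0115,"rx":0,"ry":0,"rz":0},
])

```text
time: 13.72
position: [0.5812, -0.0898, 0.0991]
tool_rot: [0.688, 0.725, 0.001, 0.001]
ft_force: [-3.6, 3.2, 16.8]
grip_width: 0.0007
```

```bash
python3 - <<'E'
from go import *
cart([(0,-47,99)])
E
```

```text
d(mm) [-0.6  0.1  0.1] rot [0.2 0.  0.1]
t 13.72 pos [ 0.5812 -0.0898  0.0991] yaw 3.0 z [ 0.004  0.    -1.   ] F [-3.6  3.2 16.8] w 0.0007 q6 -0.4
```

Right flap flat. Rise and check, then near long flap.

>>> step_arm([
  {"dx":0,"dy":0,"dz":-0.05,"rx":0,"ry":0,"rz":0},
  {"dx":0.01,"dy":0,"dz":-0.1,"rx":0,"ry":0,"rz":0},
  {"dx":0.04,"dy":-0.04,"dz":-0.11,"rx":0,"ry":0,"rz":0},
  {"dx":0.047,"dy":-0.09,"dz":-0.11,"rx":0,"ry":0,"rz":0},
  {"dx":0.047,"dy":-0.137,"dz":-0.11,"rx":0,"ry":0,"rz":0},
])

```text
time: 14.35
position: [0.4397, -0.0495, 0.2086]
tool_rot: [0.688, 0.726, 0.001, 0.001]
ft_force: [-0.0, -1.1, -0.7]
grip_width: 0.0005
```

```bash
python3 - <<'E'
from go import *
from h import *
from rig import viewer
cart([(-135,0,127),(-80,0,143),(-57.5,0,139),(-47.7,0,133),(-39.9,0,124.5),(-34.5,0,114.2),(-32,0,103),(-32,0,102)])
a=viewer.camera("scene")["img"][130:300,180:400].repeat(3,0).repeat(3,1)
c=viewer.camera("top"); np.savez("top7.npz",**c)
W=pts(c); Z=W[...,2]; D=W[...,:2]-C; t=np.radians(YAW); X=D[...,0]*np.cos(t)+D[...,1]*np.sin(t); Y=-D[...,0]*np.sin(t)+D[...,1]*np.cos(t)
for s in (1,-1):
    for lo,hi in ((25,40),(40,55),(55,72)):
        m=(abs(X-.02)<.03)&(s*Y>lo/1e3)&(s*Y<hi/1e3); print(s,lo,m.sum(),np.nanmedian(Z[m]).round(4))
cv2.imwrite("pics/s7.png",a); cv2.imwrite("pics/t7.png",c["img"][110:260,220:420].repeat(3,0).repeat(3,1))
E
```

```text
d(mm) [-1.   4.1 81.7] rot [0.2 0.  0.2]
d(mm) [-1.2 59.2 65.8] rot [0.2 0.  0.2]
d(mm) [-1.3 81.6 69.9] rot [0.2 0.  0.2]
d(mm) [-1.3 91.4 76. ] rot [0.2 0.  0.2]
d(mm) [-1.3 99.2 84.5] rot [0.2 0.  0.2]
d(mm) [ -1.3 104.6  94.8] rot [0.2 0.  0.2]
d(mm) [ -1.3 107.  106. ] rot [0.2 0.  0.2]
d(mm) [ -1.3 107.  107. ] rot [0.2 0.  0.2]
t 14.35 pos [ 0.4397 -0.0495  0.2086] yaw 3.1 z [ 0.003 -0.    -1.   ] F [-0.  -1.1 -0.7] w 0.0005 q6 -0.42
1 25 113 0.0794
1 40 113 0.0795
1 55 121 0.0793
-1 25 116 0.0794
-1 40 108 0.0798
-1 55 124 0.0797
```

View pics/s7.png

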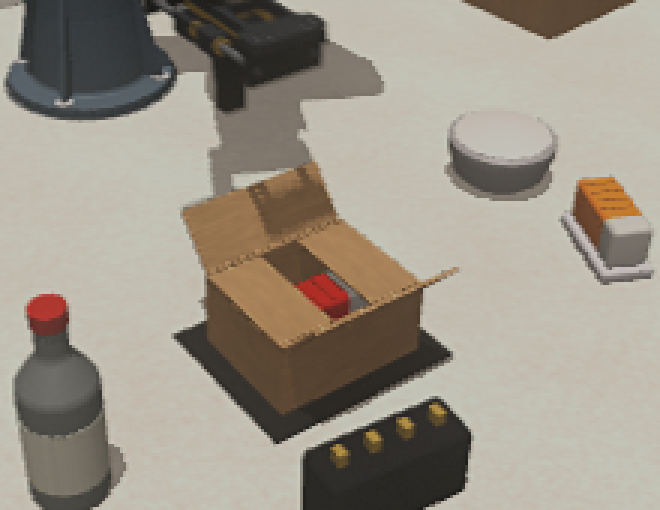

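View pics/t7.png

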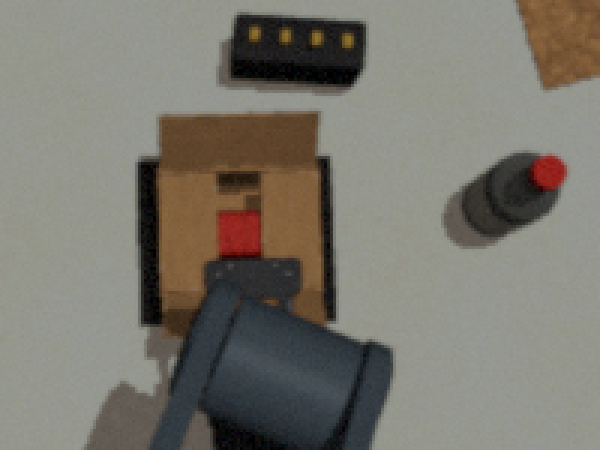

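Both short flaps are flat (79.5 mm across their length) and both long flaps still stand open. Now the near long flap.

>>> step_arm([
  {"dx":-0.001,"dy":0.002,"dz":0.05,"rx":0,"ry":0,"rz":0},
  {"dx":-0.001,"dy":0.002,"dz":0.08,"rx":0,"ry":0,"rz":0},
  {"dx":-0.001,"dy":0.015,"dz":0.08,"rx":0,"ry":0,"rz":0},
  {"dx":-0.001,"dy":0.033,"dz":0.073,"rx":0,"ry":0,"rz":0},
  {"dx":-0.001,"dy":0.05,"dz":0.067,"rx":0,"ry":0,"rz":0},
])

```text
time: 15.08
position: [0.4865, -0.0469, 0.1419]
tool_rot: [0.689, 0.725, -0.0, -0.002]
ft_force: [-0.8, -0.6, 0.4]
grip_width: 0.0006
```

```bash
python3 - <<'E'
from go import *
cart([(-80,0,143),(-57.5,0,139),(-47.7,0,133),(-39.9,0,124.5),(-34.5,0,114.2),(-32,0,103),(-32,0,102)])
E
```

```text
d(mm) [-1.3 12.5 -1.2] rot [-0.2 -0.1  0.1]
d(mm) [-1.3 35.   2.8] rot [-0.2 -0.1  0.1]
d(mm) [-1.4 44.9  8.7] rot [-0.2 -0.1  0.1]
d(mm) [-1.4 52.7 17.2] rot [-0.2 -0.1  0.1]
d(mm) [-1.4 58.1 27.5] rot [-0.2 -0.1  0.1]
d(mm) [-1.5 60.7 38.7] rot [-0.2 -0.1  0.1]
d(mm) [-1.5 60.7 39.7] rot [-0.2 -0.1  0.1]
t 15.07 pos [ 0.4865 -0.0469  0.1419] yaw 3.0 z [-0.004  0.002 -1.   ] F [-0.8 -0.6  0.4] w 0.0006 q6 -0.38
```

>>> step_arm([
  {"dx":-0.001,"dy":0.0125,"dz":-0.001,"rx":0,"ry":0,"rz":0},
  {"dx":-0.001,"dy":0.025,"dz":0,"rx":0,"ry":0,"rz":0},
  {"dx":-0.001,"dy":0.036,"dz":0.003,"rx":0,"ry":0,"rz":0},
  {"dx":-0.001,"dy":0.045,"dz":0.009,"rx":0,"ry":0,"rz":0},
  {"dx":-0.001,"dy":0.053,"dz":0.017,"rx":0,"ry":0,"rz":0},
])

```text
time: 15.7
position: [0.5402, -0.0452, 0.1242]
tool_rot: [0.689, 0.725, -0.0, -0.002]
ft_force: [-0.4, -0.0, 1.6]
grip_width: 0.0004
```

```bash
python3 - <<'E'
from go import *
from rig import viewer
import cv2
cv2.imwrite("pics/s8.png",viewer.camera("scene")["img"][130:300,180:400].repeat(3,0).repeat(3,1))
cart([(-34.5,0,114.2),(-32,0,103),(-32,0,102)])
E
```

```text
d(mm) [-0.3  3.8  9. ] rot [-0.2 -0.1  0. ]
d(mm) [-0.3  6.3 20.2] rot [-0.2 -0.1  0. ]
d(mm) [-0.3  6.3 21.2] rot [-0.2 -0.1  0. ]
t 15.75 pos [ 0.5408 -0.0452  0.1232] yaw 2.9 z [-0.003  0.002 -1.   ] F [ 1.3 -0.4 -0.9] w 0.0005 q6 -0.34
```

View pics/s8.png

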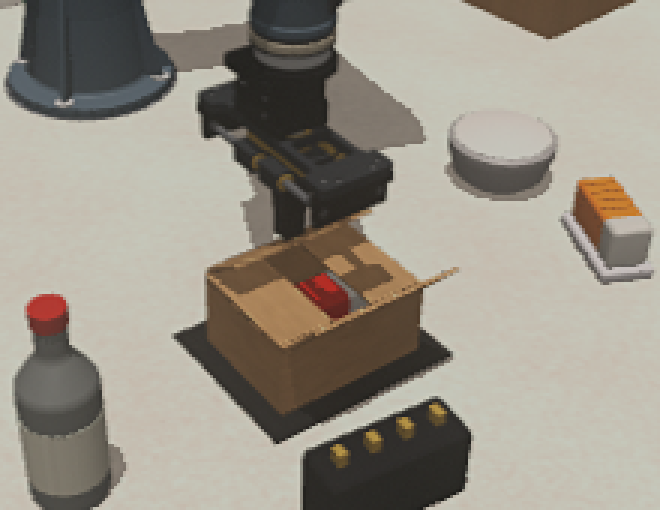

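The near flap is inclined about 30° and the far flap is still open. Finishing.

>>> step_arm([
  {"dx":0,"dy":0.004,"dz":0.009,"rx":0,"ry":0,"rz":0},
  {"dx":0,"dy":0.006,"dz":0.016,"rx":0,"ry":0,"rz":0},
  {"dx":0,"dy":0.006,"dz":0.02,"rx":0,"ry":0,"rz":0},
  {"dx":0,"dy":0.006,"dz":0.0215,"rx":0,"ry":0,"rz":0},
  {"dx":0,"dy":0.006,"dz":0.0215,"rx":0,"ry":0,"rz":0},
])

```text
time: 16.38
position: [0.5468, -0.0448, 0.1032]
tool_rot: [0.689, 0.725, -0.0, -0.002]
ft_force: [-1.6, 0.7, 10.8]
grip_width: 0.0007
```

```bash
python3 - <<'E'
from go import *
cart([(-32,0,102),(135,0,200)])
E
```

```text
d(mm) [-0.3  0.2  1.2] rot [-0.1 -0.1  0. ]
d(mm) [ -0.2 167.  -97.2] rot [-0.1 -0.1  0. ]
t 16.38 pos [ 0.5468 -0.0448  0.1032] yaw 2.9 z [-0.002  0.002 -1.   ] F [-1.6  0.7 10.8] w 0.0007 q6 -0.34
```

>>> step_arm([
  {"dx":0,"dy":0,"dz":-0.05,"rx":0,"ry":0,"rz":0},
  {"dx":0,"dy":0.02,"dz":-0.09,"rx":0,"ry":0,"rz":0},
  {"dx":0,"dy":0.075,"dz":-0.097,"rx":0,"ry":0,"rz":0},
  {"dx":0,"dy":0.13,"dz":-0.097,"rx":0,"ry":0,"rz":0},
  {"dx":0,"dy":0.17,"dz":-0.09,"rx":0,"ry":0,"rz":0},
])

```text
time: 17.0
position: [0.7188, -0.0363, 0.1934]
tool_rot: [0.689, 0.725, 0.0, -0.001]
ft_force: [0.6, -1.1, -0.1]
grip_width: 0.0002
```

```bash
python3 - <<'E'
from go import *
cart([(135,0,127),(80,0,143),(57.5,0,139),(47.7,0,133),(39.9,0,124.5),(34.5,0,114.2),(32,0,103),(32,0,102)])
E
```

```text
d(mm) [-0.3 -5.  66.4] rot [-0.  -0.1  0.1]
d(mm) [ -0.2 -60.   50.4] rot [-0.  -0.1  0.1]
d(mm) [ -0.2 -82.5  54.4] rot [-0.  -0.1  0.1]
d(mm) [ -0.2 -92.3  60.4] rot [-0.  -0.1  0.1]
d(mm) [  -0.2 -100.1   68.9] rot [-0.  -0.1  0.1]
d(mm) [  -0.2 -105.5   79.2] rot [-0.  -0.1  0.1]
d(mm) [  -0.2 -108.    90.4] rot [-0.  -0.1  0.1]
d(mm) [  -0.2 -108.    91.4] rot [-0.  -0.1  0.1]
t 17.0 pos [ 0.7188 -0.0363  0.1934] yaw 3.0 z [-0.     0.002 -1.   ] F [ 0.6 -1.1 -0.1] w 0.0002 q6 -0.26
```

>>> step_arm([
  {"dx":0,"dy":-0.003,"dz":0.04,"rx":0,"ry":0,"rz":0},
  {"dx":0,"dy":-0.003,"dz":0.064,"rx":0,"ry":0,"rz":0},
  {"dx":0,"dy":-0.018,"dz":0.064,"rx":0,"ry":0,"rz":0},
  {"dx":0,"dy":-0.036,"dz":0.058,"rx":0,"ry":0,"rz":0},
  {"dx":0,"dy":-0.053,"dz":0.052,"rx":0,"ry":0,"rz":0},
])

```text
time: 17.62
position: [0.6654, -0.0389, 0.1411]
tool_rot: [0.689, 0.725, 0.001, -0.001]
ft_force: [0.4, -0.4, -0.6]
grip_width: 0.0
```

```bash
python3 - <<'E'
from go import *
from rig import viewer
import cv2
cv2.imwrite("pics/s9.png",viewer.camera("scene")["img"][130:300,180:400].repeat(3,0).repeat(3,1))
cart([(80,0,143),(57.5,0,139),(47.7,0,133),(39.9,0,124.5),(34.5,0,114.2),(32,0,103),(32,0,102)])
E
```

```text
d(mm) [-0.5 -4.  -1.3] rot [-0.2 -0.1  0.1]
d(mm) [ -0.5 -26.5   2.8] rot [-0.2 -0.1  0.1]
d(mm) [ -0.5 -36.3   8.8] rot [-0.2 -0.1  0.1]
d(mm) [ -0.5 -44.   17.3] rot [-0.2 -0.1  0.1]
d(mm) [ -0.5 -49.4  27.7] rot [-0.2 -0.1  0.1]
d(mm) [ -0.5 -51.9  38.9] rot [-0.2 -0.1  0.1]
d(mm) [ -0.5 -51.9  39.9] rot [-0.2 -0.1  0.1]
t 17.68 pos [ 0.6629 -0.0387  0.1417] yaw 3.0 z [-0.004  0.002 -1.   ] F [-2.  -0.7  0.8] w 0.0003 q6 -0.28
```

View pics/s9.png

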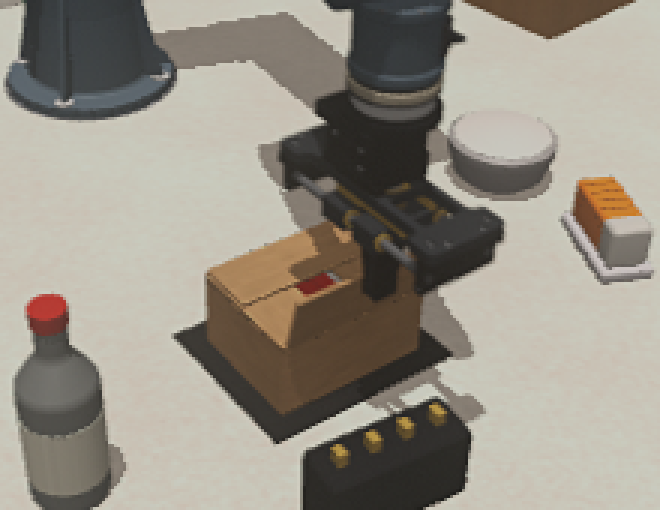

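The far flap is upright, with the near flap flat and the relay box untouched.

>>> step_arm([
  {"dx":0,"dy":-0.013,"dz":-0.001,"rx":0,"ry":0,"rz":0},
  {"dx":0,"dy":-0.026,"dz":0.0025,"rx":0,"ry":0,"rz":0},
  {"dx":0,"dy":-0.036,"dz":0.009,"rx":0,"ry":0,"rz":0},
  {"dx":0,"dy":-0.044,"dz":0.017,"rx":0,"ry":0,"rz":0},
  {"dx":0,"dy":-0.0495,"dz":0.0275,"rx":0,"ry":0,"rz":0},
])

```text
time: 18.3
position: [0.6128, -0.0413, 0.1136]
tool_rot: [0.689, 0.725, -0.001, -0.002]
ft_force: [0.7, 0.2, 0.4]
grip_width: 0.0006
```

```bash
python3 - <<'E'
from go import *
cart([(32,0,102)])
E
```

```text
d(mm) [-0.5 -1.8 11.7] rot [-0.2 -0.1  0.1]
t 18.3 pos [ 0.6128 -0.0413  0.1136] yaw 3.0 z [-0.004  0.002 -1.   ] F [0.7 0.2 0.4] w 0.0006 q6 -0.3
```

>>> step_arm([
  {"dx":0,"dy":-0.002,"dz":0.005,"rx":0,"ry":0,"rz":0},
  {"dx":0,"dy":-0.002,"dz":0.009,"rx":0,"ry":0,"rz":0},
  {"dx":0,"dy":-0.002,"dz":0.012,"rx":0,"ry":0,"rz":0},
  {"dx":0,"dy":-0.002,"dz":0.012,"rx":0,"ry":0,"rz":0},
  {"dx":0,"dy":-0.002,"dz":0.012,"rx":0,"ry":0,"rz":0},
])

```text
time: 18.92
position: [0.6102, -0.0413, 0.1033]
tool_rot: [0.689, 0.725, -0.001, -0.003]
ft_force: [-3.5, 0.4, 11.0]
grip_width: 0.0004
```

>>> step_arm([
  {"dx":0,"dy":0,"dz":-0.05,"rx":0,"ry":0,"rz":0},
  {"dx":0,"dy":0,"dz":-0.1,"rx":0,"ry":0,"rz":0},
  {"dx":0.05,"dy":0,"dz":-0.12,"rx":0,"ry":0,"rz":0},
  {"dx":0.11,"dy":0,"dz":-0.14,"rx":0,"ry":0,"rz":0},
  {"dx":0.17,"dy":0,"dz":-0.15,"rx":0,"ry":0,"rz":0},
])

```text
time: 19.55
position: [0.6029, 0.1296, 0.255]
tool_rot: [0.689, 0.725, -0.0, -0.002]
ft_force: [0.2, -0.2, -0.6]
grip_width: 0.0005
```

>>> step_arm([
  {"dx":0.05,"dy":0,"dz":0,"rx":0,"ry":0,"rz":0},
  {"dx":0.1,"dy":0,"dz":0,"rx":0,"ry":0,"rz":0},
  {"dx":0.13,"dy":0,"dz":0,"rx":0,"ry":0,"rz":0},
  {"dx":0.13,"dy":0,"dz":0,"rx":0,"ry":0,"rz":0},
  {"dx":0.13,"dy":0,"dz":0,"rx":0,"ry":0,"rz":0},
])

```text
time: 20.18
position: [0.5962, 0.2589, 0.255]
tool_rot: [0.689, 0.725, -0.001, -0.002]
ft_force: [0.3, 0.3, 0.1]
grip_width: 0.0001
```

```bash
python3 - <<'E'
from go import *
from h import *
from rig import viewer
a=viewer.camera("scene")["img"]
c=viewer.camera("top"); np.savez("top10.npz",**c)
W=pts(c); Z=W[...,2]; D=W[...,:2]-C; t=np.radians(YAW); X=D[...,0]*np.cos(t)+D[...,1]*np.sin(t); Y=-D[...,0]*np.sin(t)+D[...,1]*np.cos(t)
for lo in range(-58,58,14):
    print(lo,[round(float(np.nanmedian(Z[(X>lo/1e3)&(X<lo/1e3+.014)&(Y>y/1e3)&(Y<y/1e3+.03)])),4) for y in (-70,-40,10,40)])
for n,(p,q,e,f),lo in [("bottle",(155,195,365,415),.02),("relay",(105,145,285,350),.06),("head",(205,258,155,210),.03),("amber",(150,200,165,205),.045)]:
    Q=W[p:q,e:f].reshape(-1,3);Q=Q[(Q[:,2]>lo)&(Q[:,2]<.2)]; print(n,rect(Q[:,:2]),Q[:,2].max().round(3))
cv2.imwrite("pics/s10.png",a); cv2.imwrite("pics/t10.png",c["img"])
show([])
E
```

```text
-58 [0.0837, 0.084, 0.0836, 0.0832]
-44 [0.0838, 0.0835, 0.0836, 0.0836]
-30 [0.0842, 0.0836, 0.0827, 0.0833]
-16 [0.0839, 0.0835, 0.0839, 0.0831]
-2 [0.0833, 0.0832, 0.083, 0.0829]
12 [0.0839, 0.0835, 0.0836, 0.0842]
26 [0.0833, 0.0839, 0.0836, 0.0834]
40 [0.0832, 0.0834, 0.0843, 0.0834]
54 [0.0835, 0.0838, 0.0836, 0.0829]
bottle (array([ 619.1, -301.6]), array([65., 60.]), 36.7) 0.194
relay (array([766.8, -98.8]), array([129.4,  51.3]), 87.5) 0.086
head (array([445.7, 275.9]), array([116.6,  82.2]), 1.1) 0.068
amber (array([613.4, 282.4]), array([37.5, 87.9]), 88.0) 0.064
t 20.27 pos [0.5965 0.2581 0.2552] yaw 2.8 z [-0.003  0.002 -1.   ] F [ 0.7 -0.9 -0. ] w 0.0004 q6 0.19
```

View pics/s10.png

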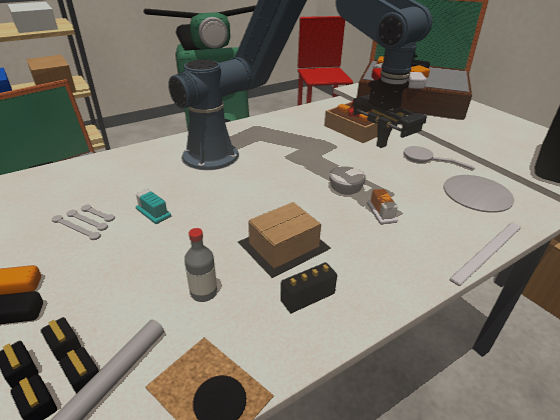

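View pics/t10.png

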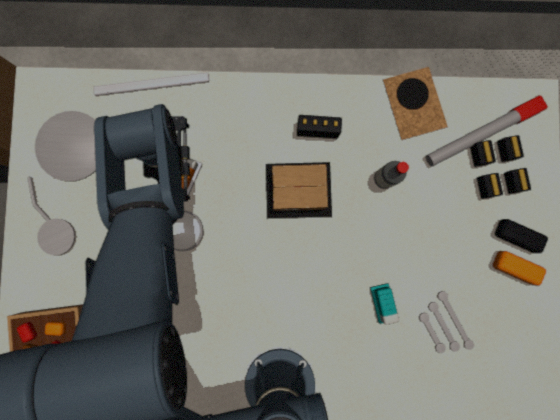

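The carton is closed: all nine strips across the top read 83–84 mm. The bottle and relay box have not moved. The headlamp at (347,180) and amber lamp at (383,205) stand where they were in the scene view; their top-view readings are cut off by the arm.

```bash
python3 - <<'E'
from rig import robot
print(robot.hand_in())
E
```

```text
the job is handed in; nothing more can be done
None
```

The red tail lamp is standing upright in the carton and the carton is closed. I handed the job in at about 20 s of the 72 s allowed; it reported no verdict.

- **Lamp:** I lowered it until it touched the floor of the carton (6.6 N) and then let go. Its top read 64 mm, which is right for standing on the 4 mm floor.
- **Order of flaps:** I folded the left short flap, then the right one, while both long flaps were still open. Both read 79.5 mm, so they were flat. Then I folded the near and far long flaps.
- **Closed carton:** The top reads 83–84 mm all over, against 84 mm expected. The highest force I read was 27 N, from the fingertips on the left short flap.
- **Other items:** The bottle and relay box measured within 1 mm of where they started. In the last top view the arm partly hid the headlamp and the amber lamp, so those two readings disagreed with the first ones (by 16–19 mm). The scene view shows them standing at the same pixels as before, and I measured neither more exactly.

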